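Ink the hand stamp and hold it ready over the label

TASK

Pick the wooden hand stamp off its rest and press it level onto the blue ink pad until the pad gives. Then carry it across to the other side of the stack of two gift boxes, and finish holding it level, centred and square over the white label on the single gift box, about a centimetre above the paper and not touching it, ready to print inside the label's red frame (either way round). The program ends with the stamp still in the gripper, held still there; do not touch that box with the stamp, and leave the boxes, the scissors, the marker and the ribbon spool where they are.

Things in the scene. Friction and masses are not known exactly. Their poses are not given: they have to be found in the camera images.
- stamp_grip (a point): Centre of the handle of the loose hand stamp (about 0.12 kg), 52 mm above the stamp's flat printing face. Stamp, from below: black rubber die 60 (its x) x 38 (its y) mm, light wooden mount 66 x 44 mm reaching to 22 mm above the face, dark wooden handle 46 (x) x 24 (y) mm from 26 to 82 mm above the face. z points up, away from the face. Stands face down at the start on the black rest mat of the stamp station, long side roughly (within 25 degrees) along the station.
- stamp: The same hand stamp; origin at the centre of its printing face (underside), same axes.
- station: Fixed grey tray 250 (x) x 130 (y) mm, 6 mm thick, origin at the centre of its underside on the worktop. On it the black rest mat (110 x 100 mm, top at z 10 mm, centred at x -60 mm) and the ink pad (centred at x +63 mm). It stands to the left or the right of the stack.
- ink_pad_top (a point): Centre of the upper face of the blue ink pad, 100 (x) x 83 (y) mm, 24 mm above the worktop, in a black surround 8 mm lower than its top; axes as the station.
- ink_pad (a joint): How far the ink pad is pressed down, m: 0 at rest, stop at 0.005; sprung, about 1.2 N per mm, it comes back up.
- label_top (a point): Centre of the top of the white paper label, 90 (x) x 70 (y) mm with a thin red frame 84 x 64 mm, 1 mm thick, stuck on the middle of the lid of the single gift box; 63 mm above the worktop; x along the label's and the box's long side, z up.
- target_box: The single kraft gift box with the label, 234 (x) x 145 (y) x 62 mm, loose, 0.8 kg, origin at the centre of its underside. It stands on the other side of the stack from the station.
- stack_low: Lower gift box of the stack between station and labelled box, 234 (x) x 145 (y) x 62 mm, loose; origin at the centre of its underside.
- stack_high: Upper gift box of the stack, the same size, loose, resting on the lower one; origin at the centre of its underside; its top is 124 mm above the worktop.
- ribbon_spool: Spool of red ribbon lying on the worktop at the right, near its end, about 70 mm across with a loose end, 32 mm high, origin on its underside about 35 mm from the middle of the spool. Bystander; another spool and a marker at the very back are part of the background.
- scissors: Scissors with red handles, about 200 x 87 x 9 mm, origin on the underside at their middle. Bystander.
- marker: Black and white marker pen, 135 x 17 x 16 mm, origin at the middle of its underside. Bystander.
Mind the look-alikes: they are no part of the job. What is shaped like the stamp but pink or purple is not meant.

How it is judged:
By the outcome, as a careful person would: the job done as asked, in the order asked, and still so for the second after the job is handed in, while the arm keeps its last pose, push and grip.
It also fails if it takes over 51 s, if anything falls off the work surface, if the arm or the gripper's body presses on something with over 40 N, if the wrist force passes 120 N, or if a joint passes its speed limit or range.

ROBOT

A 6-joint arm with a two-finger parallel gripper is mounted at the origin on a cart in front of the work surface, level with it; the furniture and walls round the work are solid. World frame = base frame: x ahead of the robot, y to its left, z up, the work surface at z = 0. Lengths are in m, angles in rad, forces in N, time in s.
With the tool pointing down it reaches from about 0.275 to 0.825 m from the base axis. Payload 5.2 kg.
Tool frame: the origin (TCP) lies at the very end of the fingers, on their centre line; the grasp point (between the pads) lies 19 mm behind it; z points along the fingers, y is the line along which they close (so a half turn about z gives the same grasp; the last joint's range is limited). The gripper opens to 93 mm and grips with 3 to 60 N. Pads are 15 mm wide; open, the fingers measure 128 mm over their backs; the gripper's body (75 mm by 188 mm) begins 65 mm behind the grasp point.
Start: joints at [0.985, 0.259, 1.535, -0, 1.348, -0.203], TCP at [0.205, 0.51, 0.219] pointing down, gripper open.
Joint ranges: [-3.14, 3.14], [-0.91, 2.08], [0.19, 2.58], [-1.22, 4.36], [0.22, 2.71], [-3.12, 3.12]. Speed limits (rad/s): [2.57, 2.57, 3.14, 3.14, 3.14, 3.14].

INTERFACE

Orientations are given as [roll, pitch, yaw] about the fixed x, y, z axes, in that order (R = Rz(yaw) Ry(pitch) Rx(roll)).
In Python, from plant import manip gives the robot as it stands.
- The arm moves only by the tool jog_arm, never from a script. Its argument "deltas" is one flat list of numbers, 6 for each row, row after row: the shift along the world's x, y, z in cm, then the turn, a rotation vector about the world's x, y, z in rad. In form: [dx, dy, dz, wx, wy, wz, dx, dy, dz, wx, wy, wz, ...]. A call has 1 to 5 rows; each row is the pose to reach, as a shift and turn from the pose commanded when the call began; what a row does not reach only later rows make up. A row lasts 1/8 s, in which the tool goes at most 62.5 mm and 10.7 degrees, less where a joint would pass 70% of its speed; a pose out of reach is approached as far as the arm can. A call with a gripper value outside its range is refused whole. "jaw" is the opening, from 0 (shut) to 1 (fully open), set as the call begins (left out, the last holds). The fingers move at their own pace and stop on an object; "newtons" is the grip in N (left out, the last holds). Time passes only in rows, so rows that repeat a pose let the fingers close. It gives the time, the measured TCP pose, the force, the opening and the grip force at its end, in the units of the state.
- manip.read_state(): the state, without advancing time (a new reading comes with each control period).
- manip.grab_frame(name): name is "scene" or "top" or "wrist"; returns the picture (384x512x3 uint8, red, green, blue); there is no depth.
- manip.camera_params(name): a dict with "camera_matrix" (3x3 intrinsics, pixels), "D" ([k1, k2, p1, p2, k3] as OpenCV has them; the pictures are not rectified), "R" (3x3) and "t" (3): a world point X has camera coordinates R X + t; the wrist camera has in their place "hand_eye" (4x4, takes a point from camera to tool coordinates, whose origin is the TCP and whose axes are the flange's). Camera axes: x right, y down, z forward; pixel columns grow to the right and rows downward; lengths in m; the calibration is good to about 2 mm. A picture is of the moment at which its call begins: read the wrist's pose just before it. camera_params takes no time and is no camera call.
- manip.close_job(): hands the job in; it is judged then, once.
Trained networks look in the newest picture that a camera, given by its name, has taken for a name from the list of things; names that differ only in an ending like _2 or _b are one class to them, and where a whole thing is asked for, a point or a joint stands for the part that bears it (a point fixed in the world has none). Each returns a list of dicts, best first, with "score" (0 to 1); they miss things now and then, are a little off and sometimes report something else, mostly with a low value. They report only what shows in the picture. A call takes as long as a camera call. They do not tell look-alikes from the thing itself.
- manip.recognise(camera, thing): "position" ([row, column] in pixels, amid what is visible of it).
- manip.masks_of(camera, thing): "pixels" (384x512 bool, what is visible of it) and "position" ([row, column] in pixels, amid what is visible of it).
- manip.place_of(camera, thing): "position" ([row, column] in pixels: a listed point, or the origin of a listed thing).
The state is a dict: "clock": time; "joint_positions": joint angles; "joint_vel": joint speeds; "effort": joint torques, N m; "position": TCP position; "tool_rot": TCP orientation; "force": force on the tool from outside, world axes, zero at the start; "moment": the same for the moment, N m; "opening": opening from 0.0 (shut) to 1.0 (fully open); "grip_force": force on a finger pad.
Only numpy, scipy, OpenCV 4.12 (cv2) and the standard library are available. Lean on these libraries where they do the work, as an engineer would, in place of code of your own. Each camera call takes 0.05 s, during which the arm holds its last target. There are 200 camera calls.

## Working session

There is one attempt and no reset: what is moved stays moved. The work goes in short steps, Python scripts to look and compute and a tool call to move; the robot and the scene stay as the last step left them, time stands still between calls to the robot, and variables do not carry over. Pictures are saved under pics/ and viewed, at most 10 in all, crops included, and the job is handed in when it is done.

Besides the shell and the picture viewer there is one more tool, called after ">>>" as a command line: name --argument value ..., lists and objects as JSON in quotes. jog_arm: Moves the arm, as the interface text tells. Its arguments: {"type":"object","properties":{"deltas":{"type":"array"},"jaw":{"type":"number"},"newtons":{"type":"number"}},"required":["deltas"]}

```bash
mkdir -p pics
cat > h.py <<'E'
import numpy as np, cv2
from plant import manip
from scipy.spatial.transform import Rotation as Ro
def cam(n):
    p=manip.camera_params(n);K=np.array(p["camera_matrix"]);D=np.array(p["D"])
    if n!="wrist": return K,D,np.array(p["R"]),np.array(p["t"]).ravel()
    s=manip.read_state();H=np.array(p["hand_eye"])
    r=np.array(s["tool_rot"]);Rt=r if r.shape==(3,3) else Ro.from_euler('xyz',r).as_matrix()
    T=np.eye(4);T[:3,:3]=Rt;T[:3,3]=s["position"]
    M=np.linalg.inv(T@H);return K,D,M[:3,:3],M[:3,3]
def ray(c,px,z):
    K,D,R,t=c
    px=np.atleast_2d(px).astype(float)[:,::-1].copy()
    u=cv2.undistortPoints(px[:,None,:],K,D)[:,0]
    d=np.c_[u,np.ones(len(u))]@R; o=-R.T@t
    return o+d*((z-o[2])/d[:,2])[:,None]
def proj(c,X):
    K,D,R,t=c
    return cv2.projectPoints(np.atleast_2d(np.array(X,float)),cv2.Rodrigues(R)[0],t,K,D)[0][:,0,::-1]
def save(n,f,crop=None,s=1):
    im=manip.grab_frame(n);o=im
    if crop: o=im[crop[0]:crop[1],crop[2]:crop[3]]
    cv2.imwrite("pics/"+f,cv2.resize(o[:,:,::-1],None,fx=s,fy=s,interpolation=cv2.INTER_CUBIC));return im
E
python3 - <<'E'
from h import *
s=manip.read_state();print(s)
a=manip.grab_frame("top");b=manip.grab_frame("scene")
cv2.imwrite("pics/a.png",cv2.resize(np.vstack([a,b])[:,:,::-1],None,fx=.78,fy=.78))
cv2.imwrite("pics/top.png",a[:,:,::-1])
c=cam("top")
for n,z in [("stamp_grip",.062),("stamp",.01),("station",0),("ink_pad_top",.024),("label_top",.063),("target_box",0),("stack_high",.062),("stack_low",0),("scissors",0),("marker",0),("ribbon_spool",0)]:
    for r in manip.place_of("top",n)[:3]: print(n,np.round(r["position"],1),round(r["score"],2),ray(c,r["position"],z).round(3))
E
```

```text
{'clock': 0.0, 'joint_positions': array([ 9.85203128e-01,  2.59344502e-01,  1.53609372e+00,  2.86745910e-05,
        1.34795344e+00, -2.02792613e-01]), 'joint_vel': array([-4.29348965e-04, -1.28446262e-03, -9.88460161e-05,  3.36747344e-04,
        8.22593650e-04,  2.00336084e-03]), 'effort': array([ 1.25876802e-03, -4.37311077e+01, -2.84003878e+01,  7.20784091e-02,
        4.15300007e-02, -1.37973207e-04]), 'position': array([0.20509799, 0.50975007, 0.21781261]), 'tool_rot': array([-3.13983615e+00, -3.89709955e-04,  2.75878536e+00]), 'force': array([ 0.47375237,  0.25879838, -0.00725634]), 'moment': array([ 0.00544039,  0.00096689, -0.01809743]), 'grip_force': 0.0, 'opening': 1.0027423173144314}
stamp_grip [209.  330.5] 0.59 [[ 0.448 -0.292  0.062]]
stamp_grip [225.3 288. ] 0.57 [[ 0.388 -0.135  0.062]]
stamp_grip [249.2 322.4] 0.47 [[ 0.301 -0.261  0.062]]
stamp [248.5 320. ] 0.71 [[ 0.301 -0.261  0.01 ]]
stamp [225.3 284.4] 0.58 [[ 0.388 -0.126  0.01 ]]
stamp [212.7 326. ] 0.57 [[ 0.437 -0.285  0.01 ]]
station [195.7 327.1] 0.78 [[ 0.503 -0.292  0.   ]]
ink_pad_top [178.7 324.9] 0.7 [[ 0.566 -0.28   0.024]]
label_top [202.8 165.3] 0.57 [[0.468 0.317 0.063]]
target_box [205.1 169.9] 0.95 [[0.464 0.314 0.   ]]
target_box [194.3 119.7] 0.58 [[0.504 0.509 0.   ]]
stack_high [202.6 245.5] 0.66 [[0.47  0.022 0.062]]
stack_low [209.3 327.5] 0.23 [[ 0.45  -0.293  0.   ]]
scissors [192.4 120.8] 0.53 [[0.512 0.505 0.   ]]
scissors [204.  171.3] 0.35 [[0.468 0.309 0.   ]]
marker [144.7 222.8] 0.64 [[0.701 0.114 0.   ]]
ribbon_spool [180.1 392.7] 0.69 [[ 0.565 -0.55   0.   ]]
```

View pics/a.png

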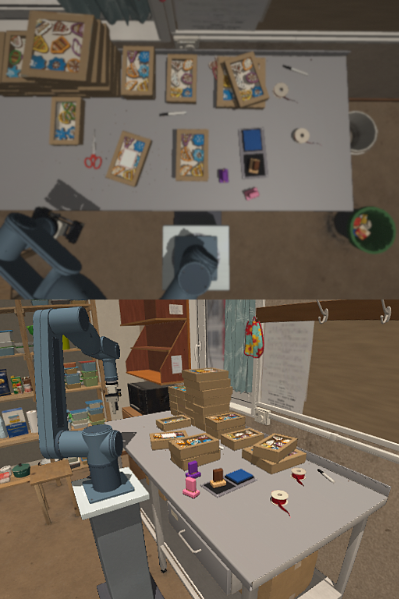

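The top view shows three stamp-shaped things: the wooden stamp on the black mat at about (209,330), a purple one at (225,286) and a pink one at (249,321). I choose the wooden one on the station's black mat and check it in a crop.

Run:
```python
from h import *
a=cv2.imread("pics/top.png")
A=cv2.resize(a[150:270,260:360],None,fx=4,fy=4,interpolation=cv2.INTER_CUBIC)
B=cv2.resize(a[150:270,110:200],None,fx=4,fy=4,interpolation=cv2.INTER_CUBIC)
cv2.imwrite("pics/b.png",np.hstack([A,B]))
c=cam("top")
for n,z in [("ink_pad_top",.024),("station",.006),("target_box",.062),("label_top",.063),("stack_high",.124)]:
    for r in manip.masks_of("top",n)[:1]:
        q=np.argwhere(r["pixels"]); w=ray(c,q,z)[:,:2].astype(np.float32)
        print(n,len(q),cv2.minAreaRect(w))
```

```text
ink_pad_top 573 ((0.5664534568786621, -0.2733519673347473), (0.1011861190199852, 0.08451948314905167), 4.261385917663574)
station 1943 ((0.5058351159095764, -0.278770387172699), (0.2524512708187103, 0.12951374053955078), 4.478550434112549)
target_box 2680 ((0.46773216128349304, 0.31762105226516724), (0.1568436175584793, 0.23974254727363586), 71.8026123046875)
label_top 440 ((0.47021207213401794, 0.3221896290779114), (0.06949497014284134, 0.0879778116941452), 71.9722671508789)
stack_high 2733 ((0.4834896922111511, 0.01761782169342041), (0.1441362053155899, 0.2358945608139038), 89.27619171142578)
```

View pics/b.png

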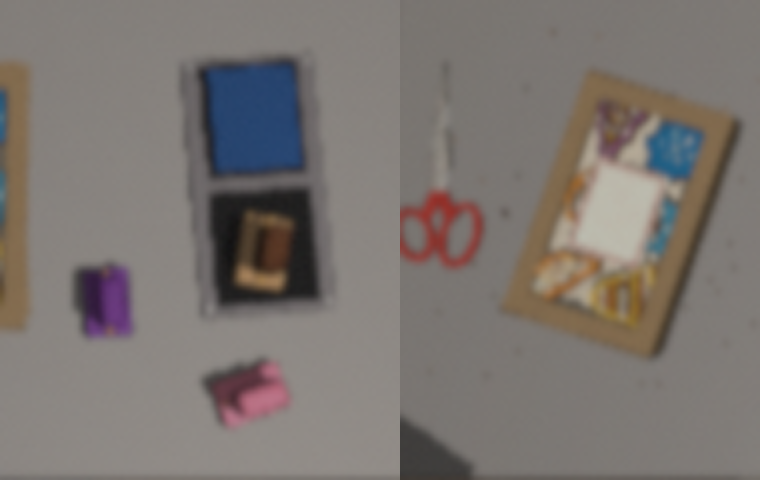

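The crop shows the wooden stamp with the dark handle on the black mat at (213,326), with the blue pad behind it at (179,324). The purple one (225,286) and pink one (248,322) stand off the tray. The label is at (203,165), turned about -18°. I'll move above the wooden stamp.

>>> jog_arm --deltas '[3.5,-5,2,0,0,0.04,7,-10,4,0,0,0.08,10.5,-15,5,0,0,0.12,14,-20,5,0,0,0.16,17.5,-25,5,0,0,0.2]'

```text
clock: 1.52
position: [0.3814, 0.2586, 0.2692]
tool_rot: [3.141, 0.001, 2.96]
force: [0.9, 1.5, 0.5]
opening: 0.998
grip_force: 0.0
```

>>> jog_arm --deltas '[1,-6,0,0,0,0,2,-12,0,0,0,0,3,-18,0,0,0,0,4,-24,0,0,0,0,5,-30,0,0,0,0]'

```text
clock: 2.15
position: [0.4305, -0.0418, 0.269]
tool_rot: [3.142, 0.001, 2.959]
force: [1.4, 0.8, 0.6]
opening: 0.994
grip_force: 0.0
```

>>> jog_arm --deltas '[0.5,-6,0,0,0,0,1,-12,0,0,0,0,1.5,-18,0,0,0,0,1.7,-24.8,0,0,0,0,1.7,-24.8,0,0,0,0]'

```text
clock: 2.78
position: [0.4469, -0.2917, 0.2679]
tool_rot: [-3.141, -0.001, 2.954]
force: [-0.2, 1.0, -0.3]
opening: 1.0
grip_force: 0.0
```

Run:
```python
from h import *
s=manip.read_state();print(s["clock"],s["position"],s["tool_rot"])
c=cam("wrist");a=save("wrist","c.png")
for n,z in [("stamp_grip",.062),("stamp",.01),("station",0),("ink_pad_top",.024)]:
    for r in manip.place_of("wrist",n)[:3]: print(n,np.round(r["position"],1),round(r["score"],2),ray(c,r["position"],z).round(4))
for n,z in [("ink_pad_top",.024),("station",.006),("stamp",.032)]:
    for r in manip.masks_of("wrist",n)[:2]:
        q=np.argwhere(r["pixels"]); w=ray(c,q,z)[:,:2].astype(np.float32)
        print(n,len(q),q.min(0),q.max(0),cv2.minAreaRect(w))
```

```text
2.775 [ 0.44689783 -0.29174944  0.26785561] [-3.14107061e+00 -7.10034539e-04  2.95416118e+00]
stamp_grip [ 77.6 392.5] 0.88 [[ 0.3902 -0.1346  0.062 ]]
stamp_grip [149.1 265.2] 0.82 [[ 0.4401 -0.2795  0.062 ]]
stamp_grip [ 19.  248.6] 0.75 [[ 0.3071 -0.2722  0.062 ]]
stamp [140.3 262.8] 0.94 [[ 0.4385 -0.2808  0.01  ]]
stamp [ 76.2 372.2] 0.78 [[ 0.387  -0.1386  0.01  ]]
stamp [ 26.  253.9] 0.74 [[ 0.3069 -0.267   0.01  ]]
station [188.5 273. ] 0.7 [[ 0.5064 -0.2792  0.    ]]
ink_pad_top [236.9 281. ] 0.83 [[ 0.5668 -0.2802  0.024 ]]
ink_pad_top 4419 [194 246] [275 322] ((0.5660992860794067, -0.27538955211639404), (0.10353270173072815, 0.08317223936319351), 4.925943851470947)
station 15752 [ 82 199] [279 337] ((0.50523442029953, -0.2800324261188507), (0.25006842613220215, 0.13224934041500092), 4.615447521209717)
stamp 2800 [ 48 355] [111 413] ((0.39084041118621826, -0.1317857950925827), (0.06272943317890167, 0.05995959788560867), 4.267269134521484)
stamp 2498 [  0 218] [ 56 285] ((0.30759957432746887, -0.26929062604904175), (0.04559297487139702, 0.06518549472093582), 20.592655181884766)
```

View pics/c.png

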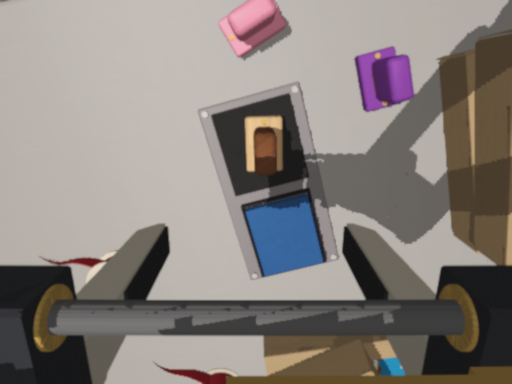

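The wrist view shows the wooden stamp at (145,264), square to the image, with the pad at (235,284). The purple one is at (79,385) and the pink one at (25,252), both off the tray. I'll measure the stamp's yaw from the colour of its mount.

Run:
```python
from h import *
c=cam("wrist");a=cv2.imread("pics/c.png");h=cv2.cvtColor(a,cv2.COLOR_BGR2HSV)
r=slice(105,185),slice(230,302)
m=np.zeros(h.shape[:2],bool)
sub=h[r];m[r]=(sub[...,0]<22)&(sub[...,1]>90)&(sub[...,2]>120)
q=np.argwhere(m);print(len(q),q.min(0),q.max(0))
print(cv2.minAreaRect(ray(c,q,.032)[:,:2].astype(np.float32)))
m2=np.zeros_like(m);m2[r]=(sub[...,0]<22)&(sub[...,1]>90)&(sub[...,2]<=120)&(sub[...,2]>25)
q=np.argwhere(m2);print(len(q),q.min(0),q.max(0))
for X in [(.44,-.28,.092),(.44,-.28,.032),(.44,-.28,.062)]: print(proj(c,X))
```

```text
1295 [116 245] [171 281]
((0.44065117835998535, -0.27613404393196106), (0.04273926839232445, 0.06636516004800797), 79.63623046875)
874 [115 244] [175 282]
[[154.29765116 260.19768094]]
[[144.17417047 259.55344544]]
[[148.85122162 259.85110613]]
```

>>> jog_arm --deltas '[-0.6,1.45,-5,0,0,0,-0.6,1.45,-10,0,0,0,-0.6,1.45,-14,0,0,0,-0.6,1.45,-15,0,0,0.005,-0.6,1.45,-15,0,0,0.005]'

```text
clock: 3.8
position: [0.4418, -0.2731, 0.1192]
tool_rot: [-3.142, 0.0, 2.965]
force: [0.1, -0.4, -0.1]
opening: 1.0
grip_force: 0.0
```

Run:
```python
from h import *
s=manip.read_state();print(s["clock"],s["position"],s["tool_rot"])
c=cam("wrist");a=save("wrist","d.png")
for n,z in [("stamp_grip",.062),("stamp",.01)]:
    for r in manip.place_of("wrist",n)[:3]: print(n,np.round(r["position"],1),round(r["score"],2),ray(c,r["position"],z).round(4))
```

```text
3.8 [ 0.44178137 -0.27308913  0.1191896 ] [-3.14151034e+00  1.52787707e-04  2.96463906e+00]
stamp_grip [200.4 244. ] 0.83 [[ 0.4397 -0.2807  0.062 ]]
stamp_grip [ 94.  450.2] 0.59 [[ 0.3921 -0.1374  0.062 ]]
stamp [  8.9 230.2] 0.85 [[ 0.3089 -0.2681  0.01  ]]
stamp [ 88.  414.7] 0.58 [[ 0.3893 -0.1367  0.01  ]]
```

View pics/d.png

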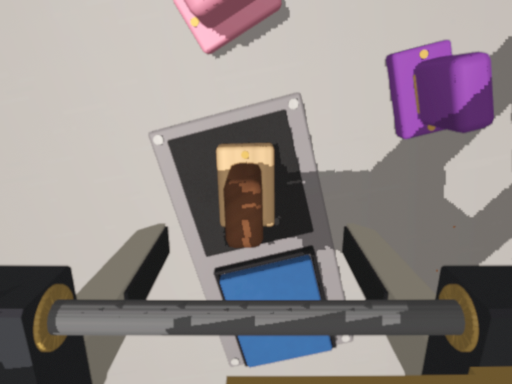

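The close view shows the handle at (205,244), between the open fingers and square to them. I'll shift 6 mm in -y, go down and grip.

>>> jog_arm --deltas '[-0.15,-0.6,-0.5,0,0,0,-0.15,-0.6,-3,0,0,0,-0.15,-0.6,-5.5,0,0,0,-0.15,-0.6,-7.6,0,0,0,-0.15,-0.6,-7.6,0,0,0]' --jaw 1

```text
clock: 4.58
position: [0.439, -0.279, 0.0416]
tool_rot: [3.14, -0.002, 2.963]
force: [1.0, -0.3, -0.3]
opening: 1.001
grip_force: 0.0
```

>>> jog_arm --deltas '[0,0,0,0,0,0,0,0,0,0,0,0,0,0,0,0,0,0,0,0,0,0,0,0,0,0,0,0,0,0]' --jaw 0.45 --newtons 20

```text
clock: 5.2
position: [0.44, -0.2793, 0.0428]
tool_rot: [-3.141, 0.0, 2.964]
force: [0.2, 1.3, 0.3]
opening: 0.513
grip_force: 0.0
```

>>> jog_arm --deltas '[0,0,0,0,0,0,0,0,0,0,0,0,0,0,0,0,0,0,0,0,0,0,0,0,0,0,0,0,0,0]' --jaw 0 --newtons 30

```text
clock: 5.82
position: [0.4399, -0.2793, 0.0426]
tool_rot: [3.142, -0.0, 2.964]
force: [-0.4, -0.6, -0.5]
opening: 0.257
grip_force: 29.9
```

>>> jog_arm --deltas '[0,0,0,0,0,0,0,0,0,0,0,0,0,0,0,0,0,0,0,0,0,0,0,0,0,0,0,0,0,0]'

```text
clock: 6.45
position: [0.4399, -0.2792, 0.0426]
tool_rot: [3.142, -0.0, 2.964]
force: [0.4, 0.1, -1.3]
opening: 0.256
grip_force: 29.9
```

>>> jog_arm --deltas '[0,0,2,0,0,0,0,0,5,0,0,0,4,0.1,6,0,0,0.1,9,0.2,6,0,0,0.2,12.6,0.35,6,0,0,0.255]'

```text
clock: 7.08
position: [0.5678, -0.2758, 0.103]
tool_rot: [-3.141, 0.001, -3.062]
force: [-0.3, -0.3, -1.5]
opening: 0.261
grip_force: 29.9
```

>>> jog_arm --deltas '[0,0,0,0,0,0,0,0,0,0,0,0,0,0,0,0,0,0]'

```text
clock: 7.45
position: [0.5648, -0.2758, 0.1025]
tool_rot: [3.141, -0.001, -3.065]
force: [0.3, -0.4, -0.9]
opening: 0.255
grip_force: 29.9
```

Run:
```python
from h import *
s=manip.read_state();print(s["clock"],s["position"],s["tool_rot"],s["force"],s["opening"])
c=cam("wrist");a=save("wrist","e.png")
for n,z in [("stamp_grip",s["position"][2]+.019),("stamp",s["position"][2]-.033),("ink_pad_top",.024),("station",0)]:
    for r in manip.place_of("wrist",n)[:3]: print(n,np.round(r["position"],1),round(r["score"],2),ray(c,r["position"],z).round(4))
```

```text
7.45 [ 0.56476219 -0.27579152  0.10252039] [ 3.14108945e+00 -8.95800112e-04 -3.06539951e+00] [ 0.26268029 -0.38976126 -0.93913163] 0.2552314263338642
station [111.8 255.3] 0.65 [[ 0.5072 -0.2803  0.    ]]
```

View pics/e.png

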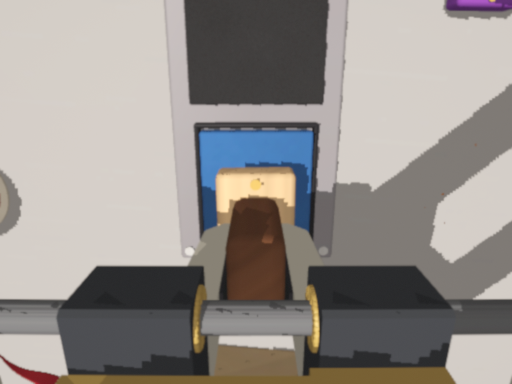

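The stamp is held level over the pad: mount's near edge at row 169, columns 217–295, with blue showing around it. I'll compute its offset in the tool.

Run:
```python
from h import *
c=cam("wrist");s=manip.read_state();z=.0919
w=ray(c,[[169,219],[169,293],[195,217],[195,295.5]],z)
T=Ro.from_euler('xyz',s["tool_rot"]).as_matrix()
print(((w-s["position"])@T).round(4))
a=cv2.imread("pics/e.png")
g=a[:,:,2].astype(int)
print(g[160:180,256]); print(g[185,205:225],g[185,285:305]); print(g[205,205:225],g[205,285:305])
```

```text
[[ 0.0348 -0.0197  0.011 ]
 [ 0.0348  0.0202  0.011 ]
 [ 0.02   -0.0212  0.011 ]
 [ 0.02    0.022   0.011 ]]
[ 77  77  76  70  54  46  69 117 148 160 165 168 176 200 223 239 246 248
 241 229]
[ 73  74  76  77  77  78  77  77  77  85 142 203 228 239 247 253 255 255
 255 255] [251 251 251 251 251 250 242 231 217 192 134  66  43  41  41  41  41  41
  42  40]
[ 42  42  42  41  41  40  41  42  43  44  70 149 212 234 244 251 255 255
 255 255] [161 178 217 236 240 237 229 217 201 163  98  50  41  42  41  40  41  40
  41  42]
```

>>> jog_arm --deltas '[0.1,0,-2,0,0,0,0.1,0,-3.5,0,0,0,0.1,0,-4.3,0,0,0,0.1,0,-4.6,0,0,0,0.1,0,-4.8,0,0,0]'

```text
clock: 8.32
position: [0.5671, -0.2759, 0.055]
tool_rot: [-3.141, 0.0, -3.064]
force: [-1.0, 0.2, 0.7]
opening: 0.256
grip_force: 29.9
```

>>> jog_arm --deltas '[0,0,-0.15,0,0,0,0,0,-0.25,0,0,0,0,0,-0.25,0,0,0,0,0,-0.25,0,0,0]'

```text
clock: 8.82
position: [0.5671, -0.2759, 0.0526]
tool_rot: [-3.141, 0.001, -3.064]
force: [-0.5, 1.4, 4.1]
opening: 0.258
grip_force: 29.9
```

>>> jog_arm --deltas '[0,0,1,0,0,0,0,0,5,0,0,0,0,0,10,0,0,0,-1,2,15,0,0,0,-2,5,19,0,0,0]'

```text
clock: 9.45
position: [0.547, -0.2262, 0.2445]
tool_rot: [-3.14, 0.002, -3.066]
force: [0.1, 0.1, -1.1]
opening: 0.258
grip_force: 29.9
```

>>> jog_arm --deltas '[-1,5,0,0,0,-0.08,-2,10,0,0,0,-0.16,-3,15,0,0,0,-0.24,-4,20,0,0,0,-0.32,-5,25,0,0,0,-0.39]'

```text
clock: 10.07
position: [0.4964, 0.0257, 0.2425]
tool_rot: [3.141, 0.001, 2.826]
force: [0.9, 0.4, -1.4]
opening: 0.256
grip_force: 29.9
```

>>> jog_arm --deltas '[-0.5,5,0,0,0,0,-1,10,0,0,0,0,-1.5,15,0,0,0,0,-2,20,0,0,0,0,-2.5,25,0,0,0,0]'

```text
clock: 10.7
position: [0.4716, 0.2759, 0.2425]
tool_rot: [3.141, 0.001, 2.829]
force: [0.6, -0.1, -0.8]
opening: 0.257
grip_force: 29.9
```

>>> jog_arm --deltas '[-0.3,4.5,-1,0,0,0,-0.3,4.5,-4,0,0,0,-0.3,4.5,-6,0,0,0,-0.3,4.5,-6,0,0,0,-0.3,4.5,-6,0,0,0]'

```text
clock: 11.32
position: [0.4695, 0.3193, 0.1832]
tool_rot: [3.141, 0.001, 2.829]
force: [-0.0, -0.2, -0.5]
opening: 0.255
grip_force: 29.9
```

Run:
```python
from h import *
s=manip.read_state();print(s["clock"],s["position"],s["tool_rot"],s["opening"])
c=cam("wrist");a=save("wrist","f.png")
for n,z in [("label_top",.063),("target_box",0)]:
    for r in manip.place_of("wrist",n)[:3]: print(n,np.round(r["position"],1),round(r["score"],2),ray(c,r["position"],z).round(4))
    for r in manip.masks_of("wrist",n)[:1]:
        q=np.argwhere(r["pixels"]); print(len(q),cv2.minAreaRect(ray(c,q,.063)[:,:2].astype(np.float32)))
```

```text
11.325 [0.4694959  0.31933767 0.183166  ] [3.14065582e+00 1.03508420e-03 2.82859582e+00] 0.25506488235249164
label_top [178.8 257.3] 0.86 [[0.4715 0.3208 0.063 ]]
label_top [164.3 260. ] 0.68 [[0.4598 0.327  0.063 ]]
3502 ((0.4710474908351898, 0.3217732310295105), (0.0702539011836052, 0.08898761123418808), 71.91751098632812)
target_box [165.4 261.7] 0.69 [[0.4759 0.3246 0.    ]]
29937 ((0.45596081018447876, 0.32658687233924866), (0.14501111209392548, 0.20383320748806), 71.77484130859375)
```

View pics/f.png

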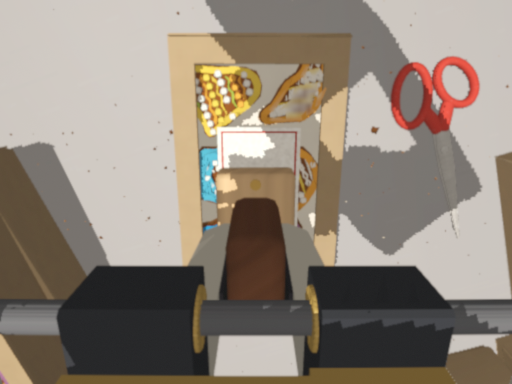

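The wrist view shows the stamp over the label, whose near edge is at row 127 and columns 218–300. The box and stamp are parallel, and the label centre is at about (0.471, 0.3215). I'll go down.

>>> jog_arm --deltas '[0.1,0.2,-2.5,0,0,0,0.1,0.2,-5,0,0,0,0.1,0.2,-6,0,0,0,0.1,0.2,-6.5,0,0,0,0.1,0.2,-6.5,0,0,0]'

```text
clock: 12.2
position: [0.4703, 0.3213, 0.1176]
tool_rot: [3.141, 0.001, 2.829]
force: [-0.5, -0.1, -0.5]
opening: 0.258
grip_force: 29.9
```

Run:
```python
from h import *
s=manip.read_state();print(s["clock"],s["position"],s["tool_rot"],s["opening"])
c=cam("wrist");a=save("wrist","g.png",(80,280,156,356),3)
for r in manip.masks_of("wrist","label_top")[:1]:
        q=np.argwhere(r["pixels"]); print(len(q),q.min(0),q.max(0),cv2.minAreaRect(ray(c,q,.063)[:,:2].astype(np.float32)))
```

```text
12.2 [0.4702585  0.32131527 0.11761432] [3.14114611e+00 5.26095031e-04 2.82875304e+00] 0.25770831565915614
4203 [139 203] [228 309] ((0.458578497171402, 0.32585346698760986), (0.0703519880771637, 0.06313992291688919), 72.06417846679688)
```

View pics/g.png

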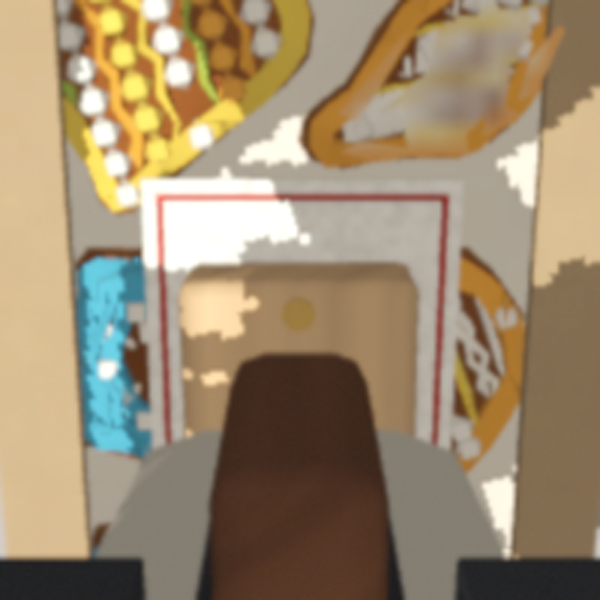

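The crop shows the mount square inside the red frame, with even margins left and right. The label's near edge is at row 140. A last 0.5 mm correction, then down to 1 cm.

>>> jog_arm --deltas '[0.05,0.05,-0.5,0,0,0,0.05,0.05,-0.9,0,0,0,0.05,0.05,-1.2,0,0,0,0.05,0.05,-1.2,0,0,0,0.05,0.05,-1.2,0,0,0]'

```text
clock: 12.92
position: [0.4705, 0.3217, 0.1052]
tool_rot: [3.142, 0.0, 2.829]
force: [-0.0, 0.4, -0.6]
opening: 0.259
grip_force: 29.9
```

>>> jog_arm --deltas '[0,0,0,0,0,0,0,0,0,0,0,0,0,0,0,0,0,0,0,0,0,0,0,0,0,0,0,0,0,0]'

```text
clock: 13.55
position: [0.4704, 0.3217, 0.1052]
tool_rot: [-3.142, 0.0, 2.829]
force: [-0.6, 1.3, -0.6]
opening: 0.257
grip_force: 29.9
```

Run:
```python
from h import *
s=manip.read_state();print(s["clock"],s["position"],s["tool_rot"],s["opening"],s["force"])
c=cam("wrist");a=save("wrist","k.png",(80,280,156,356),3)
for r in manip.masks_of("wrist","label_top")[:1]:
        q=np.argwhere(r["pixels"]); (x,y),d,an=cv2.minAreaRect(ray(c,q,.063)[:,:2].astype(np.float32))
        u=np.array([.951,-.309]); L=min(d); print(d,an,np.array([x,y])-u*L/2+u*.045)
```

```text
13.55 [0.47042119 0.32169334 0.1051646 ] [-3.14157949e+00  1.69221071e-05  2.82880589e+00] 0.2574382548959268 [-0.6422852   1.30214393 -0.59368023]
(0.07030798494815826, 0.05856022238731384) 72.04727172851562 [0.47181528 0.32154054]
```

View pics/k.png

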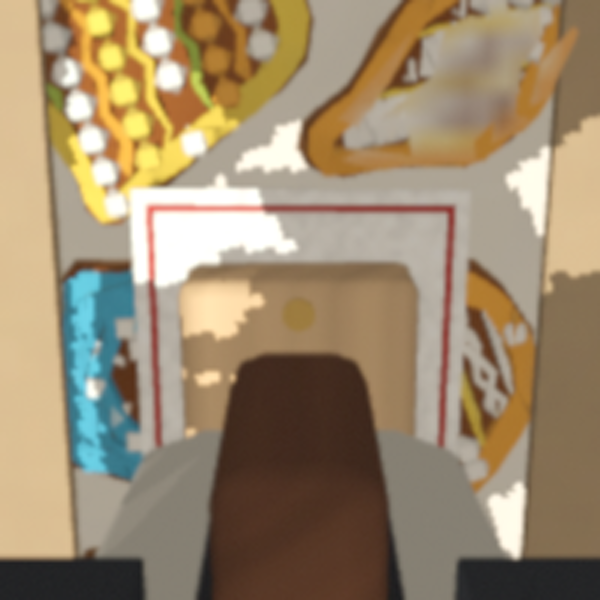

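Run:
```python
from h import *
c=cam("wrist");s=manip.read_state();T=Ro.from_euler('xyz',s["tool_rot"]).as_matrix()
f=lambda p,z:((ray(c,p,z)-s["position"])@T*1000).round(1)
P=lambda r,cl:[80+r/3,156+cl/3]
print("label edge",f([P(189,131),P(189,470)],.063))
print("frame",f([P(210,150),P(210,455),P(440,158),P(440,444)],.063))
print("mount bottom/top front",f(P(264,300),.078),f(P(280,300),.0946))
print("mount sides",f([P(330,181),P(330,417)],.0946))
```

```text
label edge [[ 43.6 -34.3  42.2]
 [ 43.6  35.7  42.2]]
frame [[ 39.2 -30.5  42.2]
 [ 39.2  32.8  42.2]
 [-12.5 -30.9  42.2]
 [-12.5  32.6  42.2]]
mount bottom/top front [[31.4  0.6 27.2]] [[32.5  0.6 10.6]]
mount sides [[ 23.1 -21.1  10.6]
 [ 23.1  21.9  10.6]]
```

>>> jog_arm --deltas '[0.08,0.02,0.04,0,0,-0.002,0.08,0.02,0.04,0,0,-0.002,0.08,0.02,0.04,0,0,-0.002,0.08,0.02,0.04,0,0,-0.002,0.08,0.02,0.04,0,0,-0.002]'

```text
clock: 14.28
position: [0.4712, 0.3219, 0.1056]
tool_rot: [3.142, -0.0, 2.827]
force: [0.5, -0.3, -0.7]
opening: 0.261
grip_force: 29.9
```

Run:
```python
from h import *
s=manip.read_state();print(s["clock"],s["position"],s["tool_rot"],np.abs(s["joint_vel"]).max())
print(manip.close_job())
```

```text
14.275 [0.47121889 0.32190189 0.1055567 ] [ 3.14157836e+00 -7.85010098e-06  2.82678462e+00] 0.0007940087018683475
the job is handed in; nothing more can be done
None
```

The job is handed in at 14.3 s: I pressed the stamp about 4 mm into the ink pad (about 5 N) and carried it over the stack. By my measurements it is now held still and level, about 1 cm above the label and square and centred to within about 1 mm.

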